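# Size a spool bushing on the stepped taper gauge

### The job

Three plastic bushings with the same outside size lie on the shelf: take the one with the middle-sized hole and slide it down over the upright stepped taper gauge until it stops, lying flat on the shoulder below the gauge's middle step. Lower it gently rather than dropping it, let go, and leave the other two bushings where they lie.

Things in the scene. Friction and masses are not known exactly. Their poses are not given: they have to be found in the camera images.
- bush_mid: The bushing to use: a plain grey plastic ring, outside diameter 58 mm, height 20 mm, bore 35 mm, about 45 g, lying flat on the shelf. Origin at the centre of its underside, z along the bore, up. Being round, it may be gripped across its outside at any yaw.
- bush_small: A bystander: the same grey ring (58 mm outside, 20 mm high) but with an 18 mm bore. Origin at the centre of its underside. Leave it where it lies.
- bush_large: A bystander: the same grey ring (58 mm outside, 20 mm high) but with a 47 mm bore. Origin at the centre of its underside. Leave it where it lies.
- gauge: Fixed upright steel taper gauge, 86 mm tall; origin under its centre, z up. Diameters by height: base disc 84 mm (0-8), bottom step 43 (8-30), middle step 32 (30-46) tapering to 21 at 54, top step 15 (54-74), nose tapering to 6 at 86. Black line on each step. The 35 mm bore goes over the middle step with 1.5 mm play and stops on the flat shoulder 30 mm up (bushing top then at 50).
Things that resemble listed ones, but are neither listed nor needed, are in the scene too. Leave any purple look-alike of the bush_mid alone. There is more than one size of the gauge; the one meant has the size given above.

How it is judged:
On the way:
1. the middle-bore bushing is lifted well clear of the shelf (height (world z) of bush_mid above 0.06 m), for 0.1 s.
At the end, for the whole second after the job is handed in: The middle-bore bushing is at rest round the gauge's middle step, within 5 mm of its axis, its underside within 4 mm of the shoulder 30 mm above the shelf, and level within 8 degrees (horizontal distance between bush_mid and gauge below 0.005 m and z of bush_mid in the frame of gauge between 0.026 and 0.034 m and angle between the z axis of bush_mid and the z axis of gauge, either way round below 0.14 rad and linear speed of bush_mid below 0.02 m/s); the robot touches nothing.
It fails at once if the middle-bore bushing is dropped onto the gauge (falls faster than 0.75 m/s there, a free fall of about 29 mm) (horizontal distance between bush_mid and gauge below 0.02 m and height (world z) of bush_mid below 0.085 m and linear speed of bush_mid above 0.75 m/s).
It fails at once if the small-bore bushing is moved more than 30 mm (distance of bush_small from where it was at the start of the episode above 0.03 m).
It fails at once if the large-bore bushing is moved more than 30 mm (distance of bush_large from where it was at the start of the episode above 0.03 m).
It also fails if it takes over 38 s, if anything falls off the work surface, if the arm or the gripper's body presses on something with over 40 N, if the wrist force passes 120 N, or if a joint passes its speed limit or range.

### The arm

A 6-joint arm with a two-finger parallel gripper is mounted at the origin on the work surface. World frame = base frame: x ahead of the robot, y to its left, z up, the work surface at z = 0. Lengths are in m, angles in rad, forces in N, time in s.
With the tool pointing down it reaches from about 0.35 to 0.975 m from the base axis. Payload 4.9 kg.
Tool frame: the origin (TCP) lies midway between the tips of the shut fingers; the grasp point (between the pads) lies 19 mm behind it; z points along the fingers, y is the direction in which the jaws open and shut (so a half turn about z gives the same grasp; the last joint's range is limited). The gripper opens to 85 mm and grips with 20 to 120 N. Pads are 22 mm wide; open, the fingers measure 114 mm over their backs; the gripper's body (76 mm by 85 mm) begins 54 mm behind the grasp point. The pads swing forward as they close: fully open they stand 13 mm farther back than shut.
Start: joints at [1.077, 0.053, 1.613, -0, 1.476, -0.119], TCP at [0.229, 0.582, 0.209] pointing down, gripper open.
Joint ranges: [-3.01, 3.01], [-1.01, 2.22], [0.06, 2.58], [-1.02, 4.17], [0.09, 2.62], [-3.14, 3.14]. Speed limits (rad/s): [2.57, 2.57, 3.14, 3.14, 3.14, 3.14].

### API

Orientations are given as a unit quaternion [w, x, y, z].
In Python, from plant import manip gives the robot as it stands. The module is installed in compiled form; this text tells all that it offers.
- The arm moves only by the tool move_arm, never from a script. Its argument "rows" is a list of rows, each an object of numbers: "tx", "ty", "tz": the shift along the tool's x, y, z in m; "ax", "ay", "az": the turn, a rotation vector about the tool's x, y, z in degrees; "jaw": the closure in counts, from 0 (fully open) to 255 (shut). In form: [{"tx": .., "ty": .., "tz": .., "ax": .., "ay": .., "az": .., "jaw": ..}, ...]. A call has 1 to 12 rows; each row shifts and turns the pose as measured when the row begins, along the tool's axes as they then stand; what a row does not reach is not made up. A row lasts 1/10 s, in which the tool goes at most 50 mm and 8.59 degrees, less where a joint would pass 70% of its speed; a pose out of reach is approached as far as the arm can. A call with a gripper value outside its range is refused whole. The fingers move at their own pace and stop on an object; the grip force is fixed at half the most. Time passes only in rows, so rows that do not move let the fingers close. It gives the time, the measured TCP pose, the force and the opening at its end, in the units of the state.
- manip.state(): the state, without advancing time (a new reading comes with each control period).
- manip.grab_frame(name): name is "scene" or "top" or "wrist"; returns a dict with "color" (384x512x3 uint8, red, green, blue), "intrinsics" (3x3 intrinsics, pixels), "dist_coeffs" ([k1, k2, p1, p2, k3] as OpenCV has them; the pictures are not rectified), "R" (3x3) and "t" (3): a world point X has camera coordinates R X + t. Camera axes: x right, y down, z forward; pixel columns grow to the right and rows downward; lengths in m; the calibration is good to about 2 mm. A picture is of the moment at which its call begins. There is no depth.
- manip.job_done(): hands the job in, once; it reports no verdict.
The state is a dict: "time": time; "joint_pos": joint angles; "joint_vel": joint speeds; "joint_efforts": joint torques, N m; "tool_pos": TCP position; "tool_rot": TCP orientation; "contact_force": force on the tool from outside, world axes, zero at the start; "ft_torque": the same for the moment, N m; "gripper_width": opening from 0.0 (shut) to 1.0 (fully open).
Only numpy, scipy, OpenCV 4.12 (cv2) and the standard library are available. Lean on these libraries where they do the work, as an engineer would, in place of code of your own. Each camera call takes 0.05 s, during which the arm holds its last target.

## Working session

There is one attempt and no reset: what is moved stays moved. The work goes in short steps, Python scripts to look and compute and a tool call to move; the robot and the scene stay as the last step left them, time stands still between calls to the robot, and variables do not carry over. Pictures are saved under pics/ and viewed, and the job is handed in when it is done.

Besides the shell and the picture viewer there is one more tool, called as a command line: name --argument value ..., lists and objects as JSON in quotes. move_arm: Moves the arm, as the interface text tells. Its arguments: {"type":"object","properties":{"rows":{"type":"array"}},"required":["rows"]}

```bash
mkdir -p pics
python3 - <<'E'
from plant import manip
import cv2,pickle
s=manip.state();print(s['time'],s['tool_pos'],s['tool_rot'],s['gripper_width'])
D={}
for n in("scene","top","wrist"):
    f=manip.grab_frame(n);D[n]=f;cv2.imwrite(f"pics/{n}0.png",f["color"][:,:,::-1]);print(n,f["intrinsics"],f["dist_coeffs"],f["R"],f["t"])
pickle.dump(D,open("f0.pkl","wb"))
E
```

```text
0.0 [0.22848043 0.58101547 0.20747206] [-3.18699357e-04  1.86305957e-01  9.82491241e-01 -9.75162674e-04] 0.9998614325364034
scene [[490.77115383   0.         259.08670198]
 [  0.         490.77115383 191.0670067 ]
 [  0.           0.           1.        ]] [-0.04890311  0.          0.          0.          0.        ] [[-0.41916714  0.90789914 -0.00424902]
 [ 0.78330235  0.35926792 -0.50731054]
 [-0.45906027 -0.21597618 -0.86175284]] [ 0.2461641  -0.43468413  1.56231527]
top [[431.4510893    0.         258.93198793]
 [  0.         431.4510893  195.9747614 ]
 [  0.           0.           1.        ]] [0.0456858 0.        0.        0.        0.       ] [[ 0.02423387 -0.99961503  0.01350979]
 [-0.99500539 -0.0254267  -0.09652856]
 [ 0.09683491 -0.01110305 -0.99523853]] [-0.03747389  0.53815524  1.00139534]
wrist [[284.95225565   0.         255.38305958]
 [  0.         284.95225565 186.88688378]
 [  0.           0.           1.        ]] [-0.06856341  0.          0.          0.          0.        ] [[ 3.65685482e-01  9.30738180e-01 -7.54183168e-04]
 [ 8.94936025e-01 -3.51396063e-01  2.74973303e-01]
 [ 2.55663134e-01 -1.01228691e-01 -9.61451566e-01]] [-0.62401176 -0.03557543  0.37759212]
```

View pics/scene0.png

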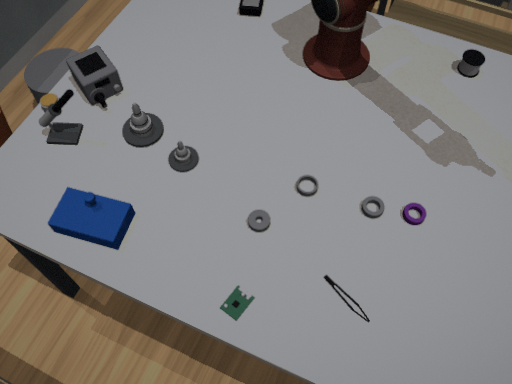

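View pics/top0.png

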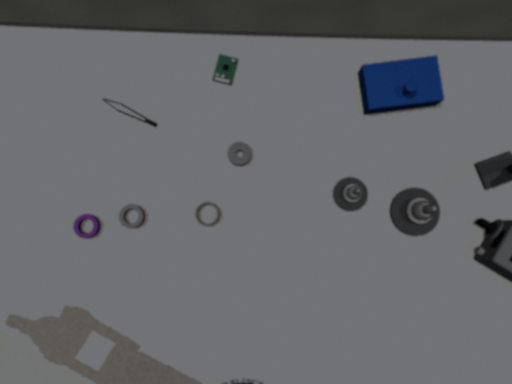

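View pics/wrist0.png

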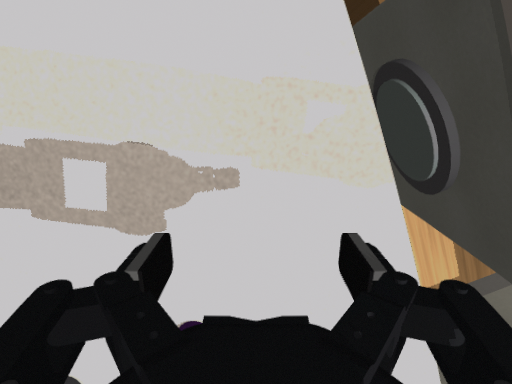

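The scene view shows grey rings at (259,220), (307,185) and (373,207), and a purple one at (414,213). There are two gauges, at (183,157) and (143,128). In the top view the rings are at (240,153), (208,214) and (133,216), and the gauges at (350,194) and (415,211). I'll measure sizes next.

```bash
cat > h.py <<'E'
import cv2,numpy as np
def cast(f,uv,z):
    p=cv2.undistortPoints(np.array(uv,float).reshape(-1,1,2),f["intrinsics"],f["dist_coeffs"]).reshape(-1,2)
    d=np.c_[p,np.ones(len(p))]@f["R"]; c=-f["R"].T@f["t"]
    return c+d*((z-c[2])/d[:,2])[:,None]
def proj(f,X):
    return cv2.projectPoints(np.array(X,float).reshape(-1,1,3),cv2.Rodrigues(f["R"])[0],f["t"],f["intrinsics"],f["dist_coeffs"])[0].reshape(-1,2)
E
python3 - <<'E'
import pickle,cv2,numpy as np
from h import *
D=pickle.load(open("f0.pkl","rb"))
for n,c in (("top",[(240,153),(208,214),(133,216),(350,194),(415,211)]),("scene",[(259,220),(307,185),(373,207),(183,157),(143,128)])):
    f=D[n];im=f["color"]
    tiles=[]
    for i,(u,v) in enumerate(c):
        r=20 if i<3 else 32
        t=im[v-r:v+r,u-r:u+r][:,:,::-1]
        k=8
        tb=cv2.resize(t,None,fx=k,fy=k,interpolation=cv2.INTER_CUBIC)
        g=cv2.cvtColor(tb,cv2.COLOR_BGR2GRAY)
        th,m=cv2.threshold(g,0,255,cv2.THRESH_OTSU+cv2.THRESH_BINARY_INV)
        cs,h=cv2.findContours(m,cv2.RETR_CCOMP,cv2.CHAIN_APPROX_NONE)
        for j,q in enumerate(cs):
            if cv2.contourArea(q)<30*64 or len(q)<5: continue
            q2=(q.reshape(-1,2)+.5)/k-.5+[u-r,v-r]
            W=cast(f,q2,.020 if i<3 else .008)[:,:2].astype(np.float32)
            e=cv2.fitEllipse(W*1000)
            print(n,i,"hole" if h[0][j][3]>=0 else "outer",th,np.round(e[0],1),np.round(e[1],1))
        tiles.append(cv2.resize(t,(260,260),interpolation=cv2.INTER_CUBIC))
    tiles.append(tiles[0]*0)
    cv2.imwrite(f"pics/crop_{n}.png",np.vstack([np.hstack(tiles[:3]),np.hstack(tiles[3:])]))
E
```

```text
top 0 outer 95.0 [640.4  24.6] [59.6 62.1]
top 1 outer 96.0 [493.7  96. ] [58.5 63.7]
top 1 hole 96.0 [493.5  95.4] [38.3 43.4]
top 2 outer 94.0 [484. 273.] [57.5 66.5]
top 2 hole 94.0 [483.9 272.8] [25.1 31.3]
top 3 outer 84.0 [ 551.7 -244.7] [83.2 84.9]
top 4 outer 81.0 [ 513.2 -399.8] [116.6 120.4]
top 4 hole 81.0 [ 515.9 -413.2] [53.7 57.3]
scene 0 outer 119.0 [650.8  27.5] [59.9 64.9]
scene 1 outer 109.0 [504.   99.1] [59.1 66.2]
scene 1 hole 109.0 [504.3  99.2] [36.6 42.2]
scene 2 outer 113.0 [493.4 276.6] [60.  66.8]
scene 2 hole 113.0 [493.8 276.2] [24.6 29.6]
scene 3 outer 105.0 [ 555.4 -246.4] [81.7 96.8]
scene 3 hole 105.0 [ 542.9 -256.3] [37.9 40.4]
scene 3 outer 105.0 [ 511.4 -359.3] [38.7 77.8]
scene 4 outer 104.0 [ 561.4 -278.5] [18.1 39.8]
scene 4 outer 104.0 [ 514.5 -404.2] [112.9 149.3]
scene 4 hole 104.0 [ 495.8 -423.5] [57.3 58.4]
```

View pics/crop_top.png

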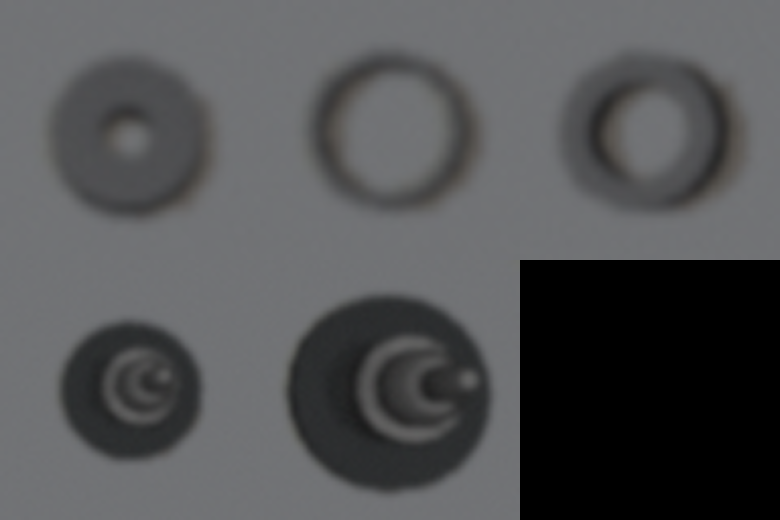

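View pics/crop_scene.png

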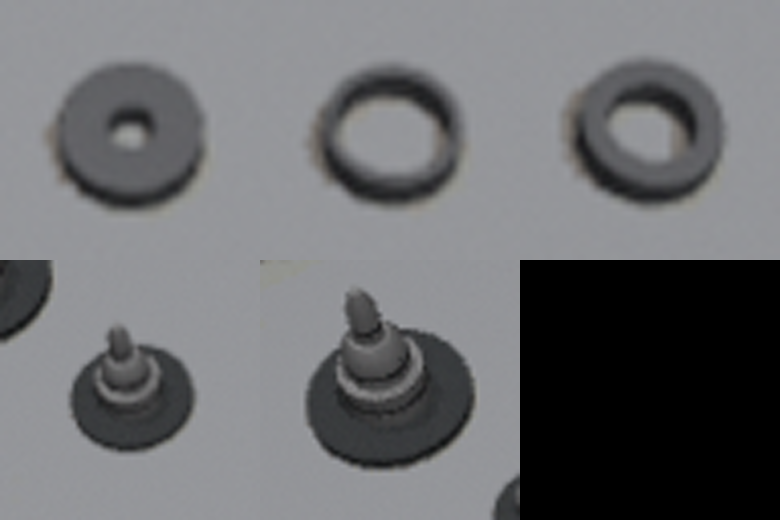

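Run:
```python
import pickle,cv2,numpy as np
from h import *
D=pickle.load(open("f0.pkl","rb"))
for n in D: print(n,-D[n]["R"].T@D[n]["t"])
for nm,zo,a,b in (("mid",.010,(.484,.273),(.4934,.2766)),("large",.01,(.4937,.096),(.504,.0991)),("small",.01,(.6404,.0246),(.6508,.0275)),("gauge",.004,(.5517,-.2447),(.5554,-.2464))):
    for n,p in(("top",a),("scene",b)):
        z=.008 if nm=="gauge" else .02
        print(nm,n,cast(D[n],proj(D[n],[[*p,z]]),zo))
# wrist camera in tool frame
from scipy.spatial.transform import Rotation as R
q=[-3.18699357e-04,1.86305957e-01,9.82491241e-01,-9.75162674e-04]
Rt=R.from_quat(q[1:]+q[:1]).as_matrix();print(Rt.round(3))
f=D["wrist"];c=-f["R"].T@f["t"];print("cam in tool",Rt.T@(c-[0.22848043,0.58101547,0.20747206]))
```

```text
scene [1.16086988 0.27009876 1.12685573]
top [ 0.43940548 -0.0126574   1.04908083]
wrist [0.16349339 0.60651366 0.37234821]
mid top [[0.48443334 0.27577585 0.01      ]]
mid scene [[0.48736968 0.27665874 0.01      ]]
large top [[0.4942276  0.09705587 0.01      ]]
large scene [[0.49806544 0.09755509 0.01      ]]
small top [[0.64235315 0.02496205 0.01      ]]
small scene [[0.64619172 0.02530822 0.01      ]]
gauge top [[ 0.55213145 -0.24559154  0.004     ]]
gauge scene [[ 0.5532354  -0.24824652  0.004     ]]
[[-0.931  0.366 -0.001]
 [ 0.366  0.931 -0.002]
 [ 0.    -0.002 -1.   ]]
cam in tool [ 0.06985358 -0.00039838 -0.16485733]
```

The middle-bore bushing is at about (0.486, 0.276). Bore order is clear in both views, with its hole at about 28 mm and the large one at about 40 mm by this thresholding. The intended gauge is the one with the 84 mm base, at about (0.552, -0.246). I'm moving above the bushing.

move_arm --rows '[{"tx":-0.035,"ty":-0.019,"tz":0},{"tx":-0.035,"ty":-0.019,"tz":0},{"tx":-0.035,"ty":-0.019,"tz":0},{"tx":-0.035,"ty":-0.019,"tz":0},{"tx":-0.035,"ty":-0.019,"tz":0},{"tx":-0.035,"ty":-0.019,"tz":0},{"tx":-0.035,"ty":-0.019,"tz":0},{"tx":-0.035,"ty":-0.019,"tz":0},{"tx":-0.035,"ty":-0.019,"tz":0},{"tx":-0.035,"ty":-0.019,"tz":0}]'

```text
schema error: expected keys tx, ty, tz, ax, ay, az, jaw
```

move_arm --rows '[{"az":8},{"az":8},{"az":8},{"az":8},{"az":8},{"az":0}]'

```text
schema error: expected keys tx, ty, tz, ax, ay, az, jaw
```

```bash
cat >> h.py <<'E'
from scipy.spatial.transform import Rotation as Ro
def rot(s):
    q=s["tool_rot"];return Ro.from_quat([q[1],q[2],q[3],q[0]]).as_matrix()
def need(s,p,yaw=None):
    R=rot(s);d=R.T@(np.array(p)-s["tool_pos"])
    # rotation to point straight down keeping yaw
    z=np.array([0,0,-1.]);x=R[:,0]-R[:,0]@z*z;x/=np.linalg.norm(x)
    T=np.c_[x,np.cross(z,x),z]
    return np.round(d,4),np.round(Ro.from_matrix(R.T@T).as_rotvec(degrees=True),2)
E
python3 - <<'E'
from plant import manip
from h import *
s=manip.state();print(s['time'],s['tool_pos'],rot(s).round(3).tolist(),need(s,[.486,.276,.15]))
f=manip.grab_frame("wrist");cv2.imwrite("pics/w1.png",f["color"][:,:,::-1])
print(proj(f,[[.486,.276,.02],s['tool_pos']]))
E
```

```text
0.15 [0.22854761 0.58117543 0.20774899] [[-0.931, 0.366, -0.001], [0.366, 0.931, -0.001], [0.0, -0.002, -1.0]] (array([-0.3513, -0.1897,  0.058 ]), array([-0.09, -0.01,  0.  ]))
[[141.76145657 371.40615757]
 [255.77700725 221.84438794]]
```

View pics/w1.png

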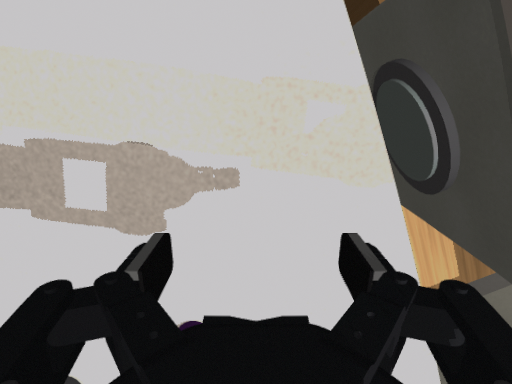

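The rows need all seven keys, so nothing moved and the picture matches the first one. I'll resend them complete.

move_arm --rows '[{"tx":-0.035,"ty":-0.019,"tz":0,"ax":0,"ay":0,"az":0,"jaw":0},{"tx":-0.035,"ty":-0.019,"tz":0,"ax":0,"ay":0,"az":0,"jaw":0},{"tx":-0.035,"ty":-0.019,"tz":0,"ax":0,"ay":0,"az":0,"jaw":0},{"tx":-0.035,"ty":-0.019,"tz":0,"ax":0,"ay":0,"az":0,"jaw":0},{"tx":-0.035,"ty":-0.019,"tz":0,"ax":0,"ay":0,"az":0,"jaw":0},{"tx":-0.035,"ty":-0.019,"tz":0,"ax":0,"ay":0,"az":0,"jaw":0},{"tx":-0.035,"ty":-0.019,"tz":0,"ax":0,"ay":0,"az":0,"jaw":0},{"tx":-0.035,"ty":-0.019,"tz":0,"ax":0,"ay":0,"az":0,"jaw":0},{"tx":-0.035,"ty":-0.019,"tz":0,"ax":0,"ay":0,"az":0,"jaw":0},{"tx":-0.035,"ty":-0.019,"tz":0,"ax":0,"ay":0,"az":0,"jaw":0}]'

```text
time: 1.2
tool_pos: [0.4903, 0.2685, 0.2054]
tool_rot: [-0.001, 0.181, 0.983, -0.001]
contact_force: [-0.6, 0.5, 0.1]
gripper_width: 1.002
```

move_arm --rows '[{"tx":0,"ty":0,"tz":0,"ax":0,"ay":0,"az":8,"jaw":0},{"tx":0,"ty":0,"tz":0,"ax":0,"ay":0,"az":8,"jaw":0},{"tx":0,"ty":0,"tz":0,"ax":0,"ay":0,"az":8,"jaw":0},{"tx":0,"ty":0,"tz":0,"ax":0,"ay":0,"az":8,"jaw":0},{"tx":0,"ty":0,"tz":0,"ax":0,"ay":0,"az":8,"jaw":0},{"tx":0,"ty":0,"tz":0,"ax":0,"ay":0,"az":0,"jaw":0}]'

```text
time: 1.8
tool_pos: [0.4934, 0.2622, 0.2037]
tool_rot: [-0.001, 0.523, 0.853, -0.003]
contact_force: [-0.2, -0.2, 0.2]
gripper_width: 0.999
```

Run:
```python
from plant import manip
from h import *
s=manip.state();print(s['time'],s['tool_pos'],rot(s).round(3).tolist(),need(s,[.486,.276,.15]))
f=manip.grab_frame("wrist");cv2.imwrite("pics/w2.png",f["color"][:,:,::-1])
print(proj(f,[[.486,.276,.02],s['tool_pos']]))
```

```text
1.8 [0.49341155 0.26218003 0.20367011] [[-0.454, 0.891, -0.004], [0.891, 0.454, -0.004], [-0.001, -0.006, -1.0]] (array([ 0.0158, -0.    ,  0.0536]), array([-0.32,  0.08, -0.  ]))
[[256.02886474 151.00322369]
 [255.57857326 221.63915496]]
```

View pics/w2.png

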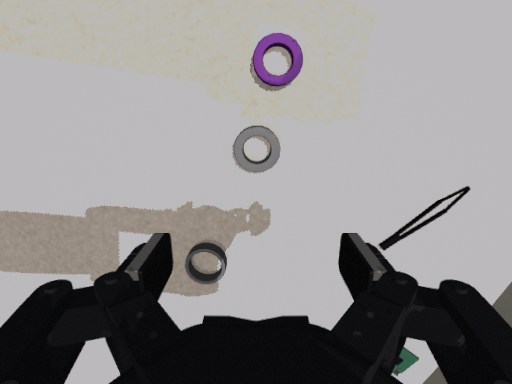

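The wrist view shows the mid bushing at (257,149), purple at (277,60) and the large one at (206,263). Next I'll measure the mid bushing.

```bash
cat >> h.py <<'E'
def ell(f,u,v,r,z,k=8,minA=30,name=None,wts=None):
    t=f["color"][v-r:v+r,u-r:u+r]
    g=cv2.cvtColor(cv2.resize(t,None,fx=k,fy=k,interpolation=cv2.INTER_CUBIC),cv2.COLOR_RGB2GRAY)
    th,m=cv2.threshold(g,0,255,cv2.THRESH_OTSU+cv2.THRESH_BINARY_INV)
    cs,h=cv2.findContours(m,cv2.RETR_CCOMP,cv2.CHAIN_APPROX_NONE)
    for j,q in enumerate(cs):
        if cv2.contourArea(q)<minA*k*k: continue
        q2=(q.reshape(-1,2)+.5)/k-.5+[u-r,v-r]
        e=cv2.fitEllipse((cast(f,q2,z)[:,:2]*1000).astype(np.float32))
        print("hole" if h[0][j][3]>=0 else "outer",th,"z",z,np.round(e[0],1),np.round(e[1],1),"px",np.round(q2.mean(0),1))
E
python3 - <<'E'
from plant import manip
from h import *
s=manip.state();f=manip.grab_frame("wrist")
for z in(.01,.02): ell(f,257,149,32,z)
print(-f["R"].T@f["t"])
print(need(s,[.486,.276,.15]))
E
```

```text
outer 151.0 z 0.01 [485.7 276.4] [59.3 61.6] px [255.7 149.1]
hole 151.0 z 0.01 [484.8 276.4] [28.1 31.7] px [255.4 148.7]
outer 151.0 z 0.02 [485.  277.7] [57.6 59.8] px [255.7 149.1]
hole 151.0 z 0.02 [484.1 277.8] [27.3 30.8] px [255.4 148.7]
[0.46221555 0.32471019 0.36831258]
(array([0.0157, 0.    , 0.0536]), array([-0.33,  0.08, -0.  ]))
```

move_arm --rows '[{"tx":0.016,"ty":0,"tz":0.02,"ax":-0.3,"ay":0,"az":0,"jaw":0},{"tx":0,"ty":0,"tz":0.03,"ax":0,"ay":0,"az":0,"jaw":0},{"tx":0,"ty":0,"tz":0.03,"ax":0,"ay":0,"az":0,"jaw":0},{"tx":0,"ty":0,"tz":0.03,"ax":0,"ay":0,"az":0,"jaw":0},{"tx":0,"ty":0,"tz":0.03,"ax":0,"ay":0,"az":0,"jaw":0},{"tx":0,"ty":0,"tz":0.02,"ax":0,"ay":0,"az":0,"jaw":0},{"tx":0,"ty":0,"tz":0,"ax":0,"ay":0,"az":0,"jaw":0}]'

```text
time: 2.6
tool_pos: [0.4877, 0.2781, 0.0409]
tool_rot: [0.002, 0.513, 0.858, 0.002]
contact_force: [-0.7, 0.5, -0.1]
gripper_width: 0.998
```

Run:
```python
from plant import manip
from h import *
s=manip.state();f=manip.grab_frame("wrist");cv2.imwrite("pics/w3.png",f["color"][:,:,::-1])
print(s['time'],s['tool_pos'],s['contact_force'],need(s,[.4855,.277,.002]))
```

```text
2.6 [0.48767    0.27814794 0.04091309] [-0.7441246   0.50824549 -0.0972439 ] (array([ 0.0001, -0.0027,  0.0389]), array([0.33, 0.11, 0.  ]))
```

View pics/w3.png

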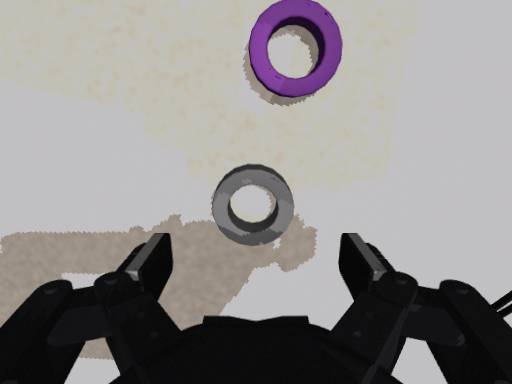

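The bushing is at (253,205), centred between the fingers. I'll go down and grip.

move_arm --rows '[{"tx":0,"ty":-0.002,"tz":0.02,"ax":0.3,"ay":0.1,"az":0,"jaw":0},{"tx":0,"ty":0,"tz":0.015,"ax":0,"ay":0,"az":0,"jaw":0},{"tx":0,"ty":0,"tz":0.003,"ax":0,"ay":0,"az":0,"jaw":0},{"tx":0,"ty":0,"tz":0,"ax":0,"ay":0,"az":0,"jaw":0}]'

```text
time: 3.05
tool_pos: [0.4916, 0.2797, 0.0094]
tool_rot: [0.004, 0.512, 0.859, 0.005]
contact_force: [-0.4, 1.1, 0.6]
gripper_width: 0.999
```

Run:
```python
from plant import manip
from h import *
s=manip.state();f=manip.grab_frame("wrist");cv2.imwrite("pics/w4.png",f["color"][:,:,::-1])
print(s['time'],s['tool_pos'],s['contact_force'],need(s,[.4855,.277,.002]))
```

```text
3.05 [0.49164057 0.27974184 0.00939993] [-0.40416542  1.11071083  0.6163995 ] (array([ 0.0005, -0.0068,  0.0073]), array([0.73, 0.09, 0.  ]))
```

View pics/w4.png

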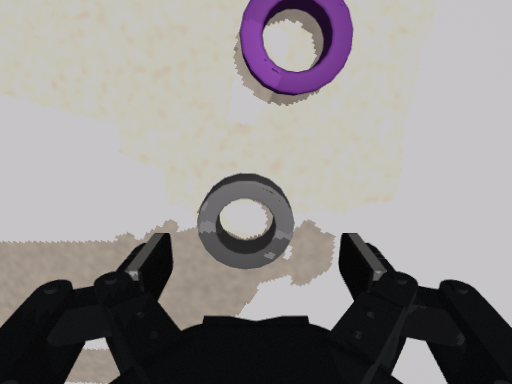

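The arm drifted about 7 mm along the jaw axis, and the picture agrees (ring centre at column 246). I'll correct that.

move_arm --rows '[{"tx":0,"ty":-0.007,"tz":0.003,"ax":0.7,"ay":0.1,"az":0,"jaw":0},{"tx":0,"ty":0,"tz":0.004,"ax":0,"ay":0,"az":0,"jaw":0},{"tx":0,"ty":0,"tz":0,"ax":0,"ay":0,"az":0,"jaw":0}]'

```text
time: 3.4
tool_pos: [0.487, 0.277, 0.0048]
tool_rot: [0.001, 0.512, 0.859, 0.002]
contact_force: [0.3, -0.2, -0.7]
gripper_width: 0.999
```

Run:
```python
from plant import manip
from h import *
s=manip.state()
print(s['time'],s['tool_pos'],s['contact_force'],need(s,[.4855,.277,.002]))
```

```text
3.4 [0.48701438 0.27695484 0.00478184] [ 0.33301776 -0.24956925 -0.67501922] (array([ 0.0008, -0.0013,  0.0028]), array([0.25, 0.01, 0.  ]))
```

move_arm --rows '[{"tx":0.001,"ty":-0.001,"tz":0.003,"ax":0.25,"ay":0,"az":0,"jaw":0},{"tx":0,"ty":0,"tz":0,"ax":0,"ay":0,"az":0,"jaw":255},{"tx":0,"ty":0,"tz":0,"ax":0,"ay":0,"az":0,"jaw":255},{"tx":0,"ty":0,"tz":0,"ax":0,"ay":0,"az":0,"jaw":255},{"tx":0,"ty":0,"tz":0,"ax":0,"ay":0,"az":0,"jaw":255},{"tx":0,"ty":0,"tz":0,"ax":0,"ay":0,"az":0,"jaw":255},{"tx":0,"ty":0,"tz":0,"ax":0,"ay":0,"az":0,"jaw":255}]'

```text
time: 4.1
tool_pos: [0.486, 0.2776, 0.0021]
tool_rot: [0.0, 0.511, 0.859, 0.0]
contact_force: [0.2, 0.0, -0.0]
gripper_width: 0.001
```

Run:
```python
from plant import manip
from h import *
s=manip.state();f=manip.grab_frame("wrist");cv2.imwrite("pics/w5.png",f["color"][:,:,::-1])
print(s['time'],s['tool_pos'],s['contact_force'],s['gripper_width']*85,need(s,[.4855,.277,.002]))
```

```text
4.1 [0.48601846 0.27762107 0.00209787] [ 0.21748015  0.00729121 -0.03836523] 0.12010782091251562 (array([-0.0003, -0.0008,  0.0001]), array([0.04, 0.02, 0.  ]))
```

View pics/w5.png

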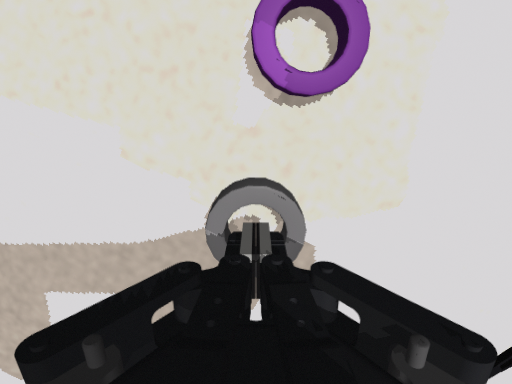

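The gripper closed fully (width 0) and the ring is still visible around the fingertips at (256,228). The grasp missed, so I need other views to understand why.

Run:
```python
from plant import manip
from h import *
f=manip.grab_frame("scene")
u,v=proj(f,[[.486,.277,.02]])[0].round().astype(int);print(u,v)
c=f["color"][v-50:v+40,u-60:u+60,::-1];cv2.imwrite("pics/s5.png",cv2.resize(c,None,fx=6,fy=6,interpolation=cv2.INTER_CUBIC))
g=manip.grab_frame("wrist")
print(proj(g,[[.486,.277,0],[.486,.277,.02]]),cast(g,[[206,228],[306,228],[256,178]],.02))
im=g["color"][150:300,180:330,::-1];cv2.imwrite("pics/w6.png",cv2.resize(im,None,fx=4,fy=4,interpolation=cv2.INTER_CUBIC))
```

```text
373 205
[[255.13231939 221.18414899]
 [255.1321384  235.00442227]] [[0.45974969 0.26759223 0.02      ]
 [0.50906407 0.29434451 0.02      ]
 [0.47059375 0.30635421 0.02      ]]
```

View pics/s5.png

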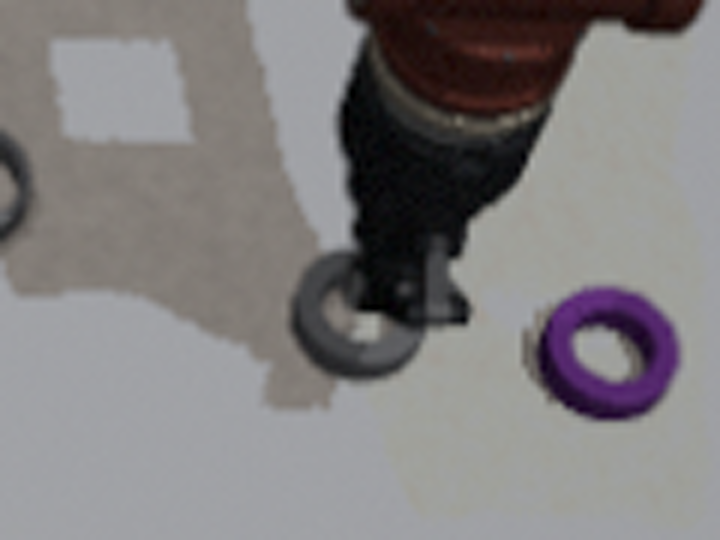

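View pics/w6.png

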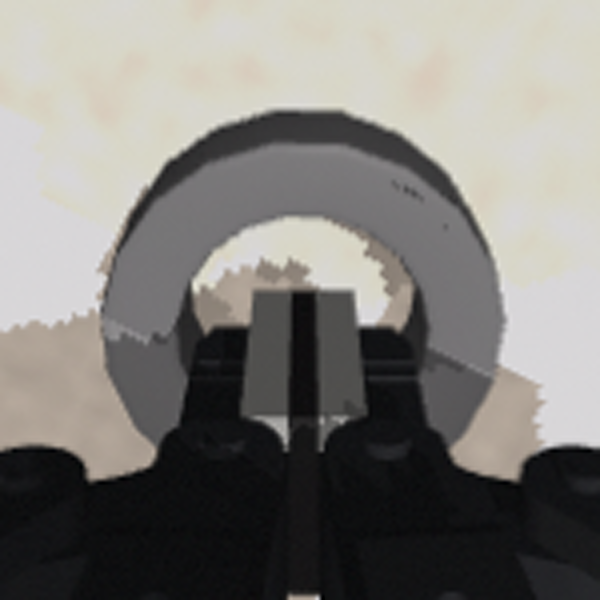

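move_arm --rows '[{"tx":0,"ty":0,"tz":-0.02,"ax":0,"ay":0,"az":0,"jaw":255},{"tx":0,"ty":0,"tz":-0.02,"ax":0,"ay":0,"az":0,"jaw":255},{"tx":0,"ty":0,"tz":0,"ax":0,"ay":0,"az":0,"jaw":255}]'

```text
time: 4.55
tool_pos: [0.4851, 0.2772, 0.0421]
tool_rot: [-0.0, 0.511, 0.859, -0.001]
contact_force: [0.4, 1.0, -0.4]
gripper_width: -0.0
```

Run:
```python
from plant import manip
from h import *
s=manip.state();print(s['time'],s['tool_pos'],s['contact_force'])
f=manip.grab_frame("scene")
u,v=373,205
c=f["color"][v-50:v+40,u-60:u+60,::-1]
a=cv2.resize(c,(480,360),interpolation=cv2.INTER_CUBIC)
g=manip.grab_frame("wrist")
print(proj(g,[s['tool_pos']]),proj(f,[s['tool_pos']]))
im=cv2.resize(g["color"][130:310,165:345,::-1],(300,300),interpolation=cv2.INTER_CUBIC)
im=cv2.copyMakeBorder(im,0,60,0,0,cv2.BORDER_CONSTANT)
cv2.imwrite("pics/7.png",np.hstack([a,im]))
```

```text
4.55 [0.48513925 0.27723274 0.04207982] [ 0.40584796  1.03991719 -0.41078973]
[[257.27999816 222.79148821]] [[374.93234534 200.34782657]]
```

View pics/7.png

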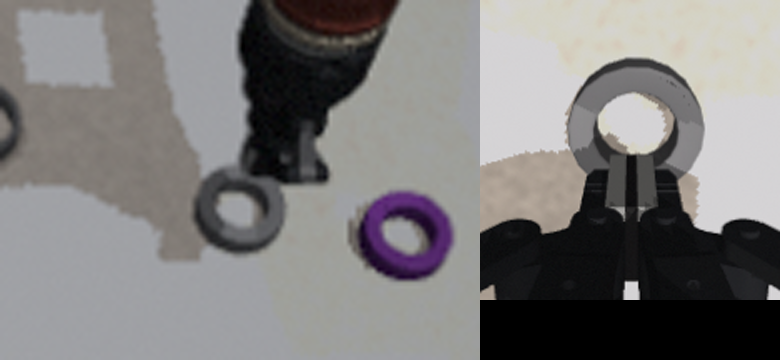

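The ring was not moved. The open-finger geometry needs a check, so I'll open up and look from the side.

move_arm --rows '[{"tx":0,"ty":0,"tz":0,"ax":0,"ay":0,"az":0,"jaw":0},{"tx":0,"ty":0,"tz":0,"ax":0,"ay":0,"az":0,"jaw":0},{"tx":0,"ty":0,"tz":0,"ax":0,"ay":0,"az":0,"jaw":0},{"tx":0,"ty":0,"tz":0,"ax":0,"ay":0,"az":0,"jaw":0},{"tx":0,"ty":0,"tz":0,"ax":0,"ay":0,"az":0,"jaw":0}]'

```text
time: 5.15
tool_pos: [0.4805, 0.2753, 0.0348]
tool_rot: [-0.004, 0.512, 0.859, -0.005]
contact_force: [-0.2, -0.3, -0.1]
gripper_width: 0.851
```

Run:
```python
from plant import manip
from h import *
s=manip.state();print(s['time'],s['tool_pos'],s['gripper_width'],s['joint_pos'])
f=manip.grab_frame("scene")
R=rot(s)
c=f["color"][150:245,320:420,::-1]
k=7
a=cv2.resize(c,None,fx=k,fy=k*.85,interpolation=cv2.INTER_LANCZOS4)
a=cv2.convertScaleAbs(a,alpha=1.6,beta=20)
def mark(p,col):
    q=proj(f,[p])[0];cv2.circle(a,(int((q[0]+.5-320)*k),int((q[1]+.5-150)*k*.85)),3,col,-1)
t=s['tool_pos']
mark(t,(0,0,255))
for sg in(1,-1):
  mark(t+R@[0,sg*.0425,-.013],(0,255,0)); mark(t+R@[0,sg*.0425,-.032],(255,255,0))
  mark(t+R@[.011,sg*.0425,-.013],(0,255,255))
cv2.imwrite("pics/8.png",a)
```

```text
5.15 [0.48045256 0.27526942 0.03476587] 0.8505718754495232 [ 3.85998545e-01  6.77908830e-02  1.90477991e+00 -2.39548773e-04
  1.18244848e+00 -1.10762258e-01]
```

View pics/8.png

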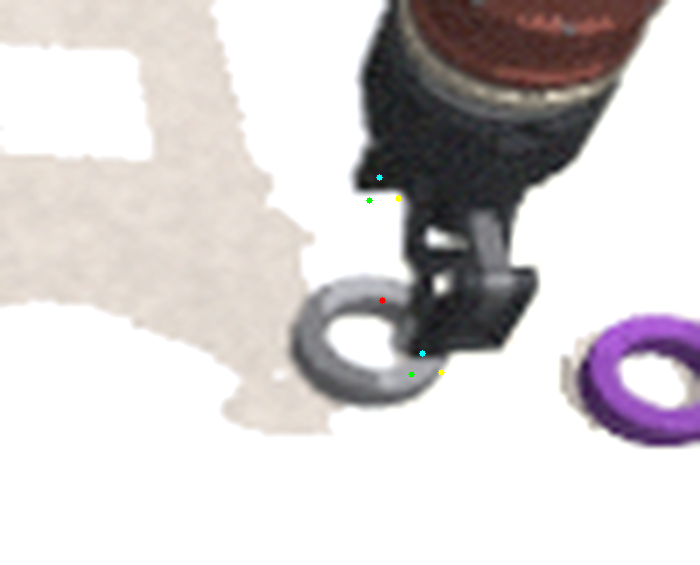

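The scene overlay and the wrist-view finger separation (168 px for 85 mm) both put the open fingertips about 32 mm behind the reported TCP, not 13 mm. That means the first closing passed just above the ring, and I have to go lower. I'll recheck the ring position and the tips.

move_arm --rows '[{"tx":0.006,"ty":0,"tz":-0.02,"ax":0,"ay":0,"az":0,"jaw":0},{"tx":0,"ty":0,"tz":0,"ax":0,"ay":0,"az":0,"jaw":0},{"tx":0,"ty":0,"tz":0,"ax":0,"ay":0,"az":0,"jaw":0}]'

```text
time: 5.5
tool_pos: [0.4772, 0.2803, 0.0539]
tool_rot: [-0.004, 0.512, 0.859, -0.006]
contact_force: [-0.6, 0.4, -0.6]
gripper_width: 0.995
```

Run:
```python
from plant import manip
from h import *
s=manip.state();print(s['time'],s['tool_pos'],s['gripper_width'],s['contact_force'],need(s,[.4855,.277,.0]))
g=manip.grab_frame("wrist");cv2.imwrite("pics/w9.png",g["color"][:,:,::-1])
R=rot(s)
for h in(.013,.022,.032):
  for x in (-.011,.011): print(h,x,proj(g,[s['tool_pos']+R@[x,y,-h] for y in(-.0425,.0425)]).round(1).tolist())
```

```text
5.5 [0.47720106 0.28025406 0.0539352 ] 0.994674742364582 [-0.59122158  0.3865428  -0.64525243] (array([-0.0069,  0.0066,  0.0538]), array([-0.86, -0.07,  0.  ]))
0.013 -0.011 [[184.0, 247.2], [327.1, 247.2]]
0.013 0.011 [[181.2, 212.6], [329.9, 212.6]]
0.022 -0.011 [[180.3, 254.7], [330.9, 254.8]]
0.022 0.011 [[177.1, 218.5], [334.1, 218.6]]
0.032 -0.011 [[175.6, 264.1], [335.6, 264.2]]
0.032 0.011 [[172.0, 226.0], [339.2, 226.1]]
```

View pics/w9.png

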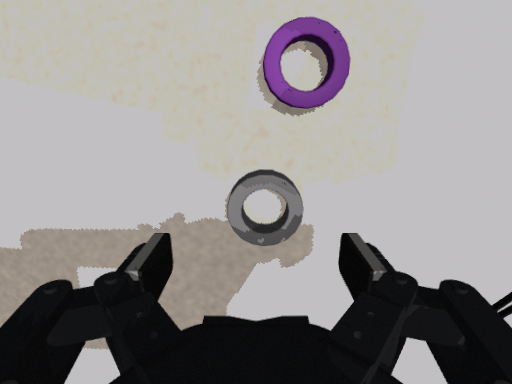

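Run:
```python
from plant import manip
from h import *
s=manip.state();g=manip.grab_frame("wrist")
ell(g,264,208,46,.02);ell(g,264,208,46,.01)
p=[.4855,.277]
print(proj(g,[[*p,.02]]));print(need(s,[*p,-.0135]))
```

```text
outer 133.0 z 0.02 [484.6 279.2] [56.8 60.9] px [263.6 207.7]
hole 133.0 z 0.02 [483.1 281.3] [27.1 30.8] px [263.4 205.5]
outer 133.0 z 0.01 [486.5 276. ] [59.6 63.9] px [263.6 207.7]
hole 133.0 z 0.01 [485.  278.2] [28.5 32.4] px [263.4 205.5]
[[263.24465286 212.14293506]]
(array([-0.0068,  0.0062,  0.0677]), array([-0.81, -0.07,  0.  ]))
```

move_arm --rows '[{"tx":-0.007,"ty":0.007,"tz":0.01,"ax":-0.8,"ay":0,"az":0,"jaw":0},{"tx":0,"ty":0,"tz":0.02,"ax":0,"ay":0,"az":0,"jaw":0},{"tx":0,"ty":0,"tz":0.02,"ax":0,"ay":0,"az":0,"jaw":0},{"tx":0,"ty":0,"tz":0,"ax":0,"ay":0,"az":0,"jaw":0}]'

```text
time: 6.0
tool_pos: [0.4871, 0.2767, 0.0012]
tool_rot: [-0.001, 0.512, 0.859, 0.0]
contact_force: [-1.5, -1.1, -1.2]
gripper_width: 1.0
```

```bash
cat > st.py <<'E'
from plant import manip
from h import *
import sys
s=manip.state();print(s['time'],s['tool_pos'],s['gripper_width']*85,s['contact_force'].round(1),need(s,[float(a) for a in sys.argv[1:4]]))
E
python3 st.py .4855 .277 -.0135
```

```text
6.0 [0.48709891 0.27666689 0.00118287] 85.0233122978533 [-1.5 -1.1 -1.2] (array([ 0.001 , -0.0012,  0.0147]), array([-0.04, -0.06,  0.  ]))
```

move_arm --rows '[{"tx":0.001,"ty":-0.001,"tz":0.008,"ax":0,"ay":0,"az":0,"jaw":0},{"tx":0,"ty":-0.001,"tz":0.006,"ax":0.2,"ay":0,"az":0,"jaw":0},{"tx":0,"ty":0,"tz":0,"ax":0,"ay":0,"az":0,"jaw":0}]'

```text
time: 6.3
tool_pos: [0.485, 0.2765, -0.0133]
tool_rot: [-0.001, 0.512, 0.859, -0.002]
contact_force: [0.6, -0.4, -0.7]
gripper_width: 0.995
```

```bash
python3 st.py .4855 .277 -.0135
python3 - <<'E'
from plant import manip
from h import *
g=manip.grab_frame("wrist");cv2.imwrite("pics/w10.png",g["color"][:,:,::-1])
E
```

```text
6.3 [ 0.48500003  0.27654788 -0.01325182] 84.55929755695506 [ 0.6 -0.4 -0.7] (array([0.0002, 0.0007, 0.0002]), array([-0.24, -0.06,  0.  ]))
```

View pics/w10.png

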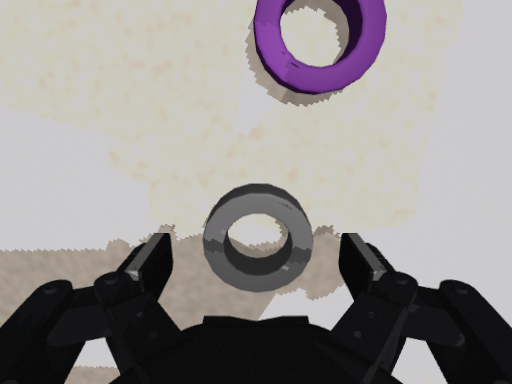

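With the TCP at -13 mm there is no contact, which confirms the tip offset. The ring at (258,238) sits between the fingers. I'll close.

move_arm --rows '[{"tx":0,"ty":0,"tz":0,"ax":-0.2,"ay":0,"az":0,"jaw":255},{"tx":0,"ty":0,"tz":0,"ax":0,"ay":0,"az":0,"jaw":255},{"tx":0,"ty":0,"tz":0,"ax":0,"ay":0,"az":0,"jaw":255},{"tx":0,"ty":0,"tz":0,"ax":0,"ay":0,"az":0,"jaw":255}]'

```text
time: 6.75
tool_pos: [0.4874, 0.2776, -0.0098]
tool_rot: [0.001, 0.512, 0.859, 0.002]
contact_force: [0.1, -0.1, -1.4]
gripper_width: 0.629
```

```bash
python3 st.py .4855 .277 -.0135
python3 - <<'E'
from plant import manip
from h import *
g=manip.grab_frame("wrist");cv2.imwrite("pics/w11.png",g["color"][:,:,::-1])
E
```

```text
6.75 [ 0.4873676   0.27764288 -0.00984335] 53.46461102500632 [ 0.1 -0.1 -1.4] (array([ 0.0003, -0.002 ,  0.0036]), array([ 0.3 , -0.02, -0.  ]))
```

View pics/w11.png

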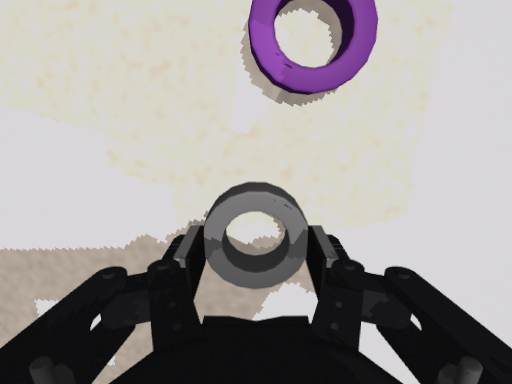

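The grip holds at width 0.629, with pads on both sides of the ring at (255,235). I'll lift it.

move_arm --rows '[{"tx":0,"ty":0,"tz":0,"ax":0,"ay":0,"az":0,"jaw":255},{"tx":0,"ty":0,"tz":-0.01,"ax":0,"ay":0,"az":0,"jaw":255},{"tx":0,"ty":0,"tz":-0.02,"ax":0,"ay":0,"az":0,"jaw":255},{"tx":0,"ty":0,"tz":-0.03,"ax":0,"ay":0,"az":0,"jaw":255},{"tx":0,"ty":0,"tz":-0.03,"ax":0,"ay":0,"az":0,"jaw":255},{"tx":0,"ty":0,"tz":-0.03,"ax":0,"ay":0,"az":0,"jaw":255},{"tx":0,"ty":0,"tz":-0.03,"ax":0,"ay":0,"az":0,"jaw":255},{"tx":0,"ty":0,"tz":0,"ax":0,"ay":0,"az":0,"jaw":255}]'

```text
time: 7.6
tool_pos: [0.4853, 0.2767, 0.1474]
tool_rot: [0.0, 0.512, 0.859, 0.001]
contact_force: [0.4, 0.6, -0.2]
gripper_width: 0.634
```

```bash
python3 st.py .552 -.246 .15
python3 - <<'E'
from plant import manip
from h import *
g=manip.grab_frame("wrist");a=g["color"][:,:,::-1]
f=manip.grab_frame("scene");b=f["color"][130:240,310:430,::-1]
cv2.imwrite("pics/w12.png",np.hstack([a[100:320,130:380],cv2.resize(b,(240,220))]))
E
```

```text
7.6 [0.48530707 0.27667353 0.14739174] 53.92279201410089 [ 0.4  0.6 -0.2] (array([-0.4914, -0.1902, -0.0034]), array([ 0.15, -0.04, -0.  ]))
```

View pics/w12.png

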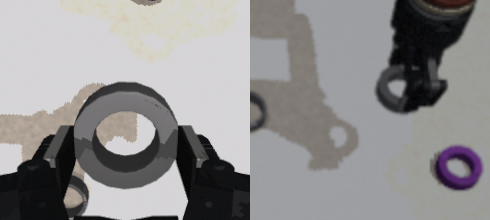

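The ring is lifted and level. I'll carry it over the gauge area, overshooting slightly so the wrist camera sees the gauge ahead of the hand.

move_arm --rows '[{"tx":-0.02,"ty":-0.007,"tz":-0.01,"ax":0,"ay":0,"az":0,"jaw":255},{"tx":-0.04,"ty":-0.014,"tz":-0.01,"ax":0,"ay":0,"az":0,"jaw":255},{"tx":-0.04,"ty":-0.014,"tz":-0.01,"ax":0,"ay":0,"az":0,"jaw":255},{"tx":-0.04,"ty":-0.014,"tz":-0.01,"ax":0,"ay":0,"az":0,"jaw":255},{"tx":-0.04,"ty":-0.014,"tz":-0.01,"ax":0,"ay":0,"az":0,"jaw":255},{"tx":-0.04,"ty":-0.014,"tz":0,"ax":0,"ay":0,"az":0,"jaw":255},{"tx":-0.04,"ty":-0.014,"tz":0,"ax":0,"ay":0,"az":0,"jaw":255},{"tx":-0.04,"ty":-0.014,"tz":0,"ax":0,"ay":0,"az":0,"jaw":255},{"tx":-0.04,"ty":-0.014,"tz":0,"ax":0,"ay":0,"az":0,"jaw":255},{"tx":-0.04,"ty":-0.014,"tz":0,"ax":0,"ay":0,"az":0,"jaw":255},{"tx":-0.02,"ty":-0.01,"tz":0,"ax":0,"ay":0,"az":0,"jaw":255},{"tx":0,"ty":0,"tz":0,"ax":0,"ay":0,"az":0,"jaw":255}]'

```text
time: 8.9
tool_pos: [0.5361, -0.1588, 0.1659]
tool_rot: [-0.021, 0.51, 0.86, -0.011]
contact_force: [0.1, 0.7, -0.0]
gripper_width: 0.63
```

```bash
python3 st.py .585 -.31 .2
```

```text
8.9 [ 0.53607207 -0.1588247   0.16585082] 53.53864228919744 [ 0.1  0.7 -0. ] (array([-0.1552, -0.031 , -0.0368]), array([-2.32, -1.42,  0.03]))
```

move_arm --rows '[{"tx":-0.035,"ty":-0.007,"tz":-0.01,"ax":-1.2,"ay":-0.7,"az":0,"jaw":255},{"tx":-0.04,"ty":-0.008,"tz":-0.015,"ax":-1.2,"ay":-0.7,"az":0,"jaw":255},{"tx":-0.04,"ty":-0.008,"tz":-0.01,"ax":0,"ay":0,"az":0,"jaw":255},{"tx":-0.03,"ty":-0.007,"tz":0,"ax":0,"ay":0,"az":0,"jaw":255},{"tx":0,"ty":0,"tz":0,"ax":0,"ay":0,"az":0,"jaw":255}]'

```text
time: 9.4
tool_pos: [0.5772, -0.2984, 0.1881]
tool_rot: [-0.009, 0.509, 0.861, 0.002]
contact_force: [-0.8, 0.1, -0.9]
gripper_width: 0.633
```

```bash
python3 st.py .585 -.31 .2
python3 - <<'E'
from plant import manip
from h import *
g=manip.grab_frame("wrist");cv2.imwrite("pics/w13.png",g["color"][:,:,::-1])
print(proj(g,[[.552,-.246,.086],[.552,-.246,.008]]))
E
```

```text
9.4 [ 0.57719934 -0.29838992  0.18813926] 53.76545470840622 [-0.8  0.1 -0.9] (array([-0.0137,  0.0012, -0.0121]), array([-0.28, -1.  ,  0.  ]))
[[259.56992904 120.92339468]
 [258.93933123 118.74512994]]
```

View pics/w13.png

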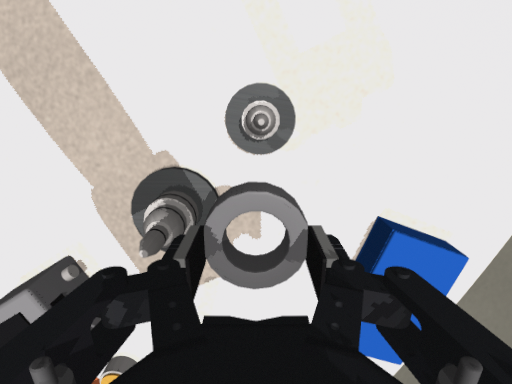

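The gauge is at (260,120), seen from almost straight above. The ring is centred at (255,235). Next I'll measure the gauge disc and nose, and the ring's offset in the hand.

Run:
```python
from plant import manip
from h import *
s=manip.state();g=manip.grab_frame("wrist")
ell(g,260,119,40,.008)
im=g["color"].astype(int)
# nose tip crop
cv2.imwrite("pics/w14.png",cv2.resize(g["color"][75:165,215:305,::-1],(540,540),interpolation=cv2.INTER_CUBIC))
cv2.imwrite("pics/w15.png",cv2.resize(g["color"][170:300,190:320,::-1],(520,520),interpolation=cv2.INTER_CUBIC))
R=rot(s);t=s['tool_pos']
print(proj(g,[[.552,-.246,.074],[.552,-.246,.03],[.552,-.246,.008]]))
# ring prediction: circles at tool depth h
for h in(.010,.030):
  a=np.linspace(0,2*np.pi,72,endpoint=False)
  for r in(.029,.0175):
    P=proj(g,[t+R@[r*np.cos(x),r*np.sin(x),-h] for x in a]); print(h,r,"bbox",P.min(0).round(1),P.max(0).round(1))
```

```text
outer 162.0 z 0.008 [ 553.2 -246.1] [83.  83.4] px [259.1 120.2]
hole 162.0 z 0.008 [ 555.6 -248.1] [7.3 7.6] px [260.2 123.4]
hole 162.0 z 0.008 [ 554.5 -247.1] [22.3 23.4] px [261.7 120. ]
hole 162.0 z 0.008 [ 553.7 -246.8] [42.2 43. ] px [260.5 119. ]
[[258.85549633 122.46162154]
 [258.56558998 121.00456978]
 [258.44810028 120.41416393]]
0.01 0.029 bbox [206.6 180.7] [304.7 271.1]
0.01 0.0175 bbox [226.  200.2] [285.3 254.7]
0.03 0.029 bbox [200.3 191. ] [311.  291.1]
0.03 0.0175 bbox [222.3 212.8] [289.1 273.1]
```

View pics/w14.png

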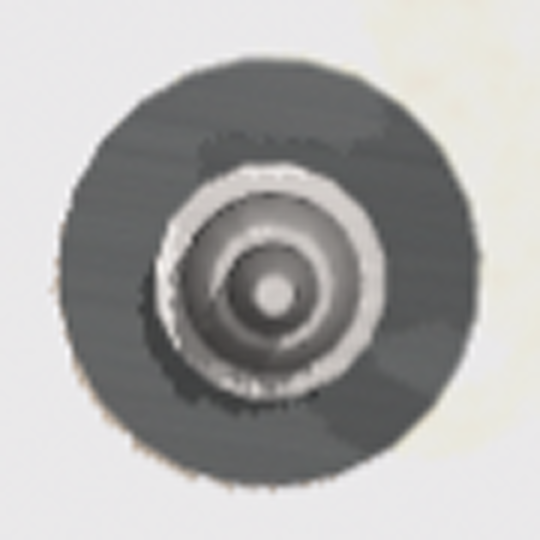

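View pics/w15.png

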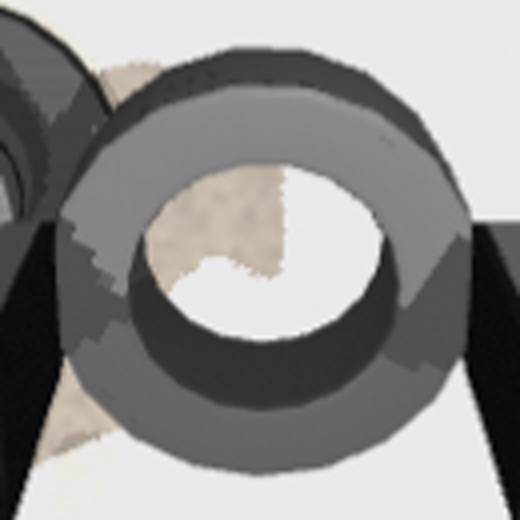

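Run:
```python
from plant import manip
from h import *
s=manip.state();g=manip.grab_frame("wrist")
im=cv2.cvtColor(g["color"],cv2.COLOR_RGB2GRAY)
k=8;u,v,r=260,124,5
t=cv2.resize(im[v-r:v+r+1,u-r:u+r+1],None,fx=k,fy=k,interpolation=cv2.INTER_CUBIC)
_,m=cv2.threshold(t,0,255,cv2.THRESH_OTSU)
n,l,st,c=cv2.connectedComponentsWithStats(m)
for i in range(1,n):
    p=(c[i]+.5)/k-.5+[u-r,v-r];print(st[i][4]/64,p,cast(g,[p],.086))
# shoulder ring outer (43 mm at z .03): bright annulus
hsv=im[80:160,220:300];tt=cv2.resize(hsv,None,fx=k,fy=k,interpolation=cv2.INTER_CUBIC)
m=(tt>150).astype(np.uint8)*255
cs,_=cv2.findContours(m,cv2.RETR_CCOMP,cv2.CHAIN_APPROX_NONE)
for q in cs:
    if 300*64<cv2.contourArea(q)<2500*64:
        q2=(q.reshape(-1,2)+.5)/k-.5+[220,80];e=cv2.fitEllipse((cast(g,q2,.03)[:,:2]*1000).astype(np.float32));print(e)
print(need(s,[.5535,-.2465,.15]))
```

```text
36.40625 [259.86174893 124.66571888] [[ 0.55334435 -0.2458683   0.086     ]]
((553.2821044921875, -246.419189453125), (39.54141616821289, 40.2164192199707), 166.74351501464844)
(array([0.0534, 0.0035, 0.0391]), array([-0.27, -1.1 ,  0.  ]))
```

The gauge is at (0.5533, -0.2462) from disc, shoulder and nose, all agreeing within 0.5 mm, with disc diameter 83.2 mm. The ring's bore matches a TCP-coaxial prediction within 1 mm, with its underside 10 mm above the TCP. I'll move over the gauge.

move_arm --rows '[{"tx":0.025,"ty":0.002,"tz":0,"ax":-0.3,"ay":-1.1,"az":0,"jaw":255},{"tx":0.025,"ty":0.001,"tz":0,"ax":0,"ay":0,"az":0,"jaw":255},{"tx":0,"ty":0,"tz":0.02,"ax":0,"ay":0,"az":0,"jaw":255},{"tx":0,"ty":0,"tz":0.02,"ax":0,"ay":0,"az":0,"jaw":255},{"tx":0,"ty":0,"tz":0.01,"ax":0,"ay":0,"az":0,"jaw":255},{"tx":0,"ty":0,"tz":0,"ax":0,"ay":0,"az":0,"jaw":255}]'

```text
time: 10.15
tool_pos: [0.5524, -0.2368, 0.1348]
tool_rot: [-0.002, 0.503, 0.864, 0.001]
contact_force: [-0.8, -0.6, -1.3]
gripper_width: 0.631
```

```bash
python3 st.py .5535 -.2467 .10
```

```text
10.15 [ 0.55244886 -0.23682954  0.13480073] 53.67437097606242 [-0.8 -0.6 -1.3] (array([-0.0093, -0.004 ,  0.0348]), array([ 0.02, -0.27, -0.  ]))
```

move_arm --rows '[{"tx":-0.009,"ty":-0.004,"tz":0.01,"ax":0,"ay":-0.3,"az":0,"jaw":255},{"tx":0,"ty":0,"tz":0.01,"ax":0,"ay":0,"az":0,"jaw":255},{"tx":0,"ty":0,"tz":0,"ax":0,"ay":0,"az":0,"jaw":255}]'

```text
time: 10.45
tool_pos: [0.5542, -0.2469, 0.1146]
tool_rot: [0.001, 0.502, 0.865, -0.0]
contact_force: [0.3, -0.4, -1.3]
gripper_width: 0.635
```

```bash
python3 st.py .5535 -.2467 .08;  python3 - <<'E'
from plant import manip
from h import *
g=manip.grab_frame("wrist");cv2.imwrite("pics/w16.png",g["color"][:,:,::-1])
E
```

```text
10.45 [ 0.55416701 -0.24688131  0.11456142] 54.006541836881475 [ 0.3 -0.4 -1.3] (array([ 0.0006, -0.0005,  0.0346]), array([0.07, 0.15, 0.  ]))
```

View pics/w16.png

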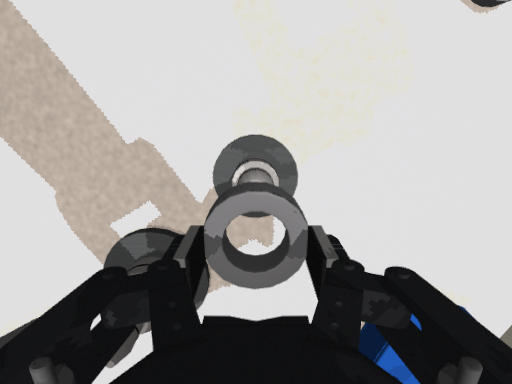

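The gauge (col 255) and ring (col 256) line up. I'll lower in stages.

move_arm --rows '[{"tx":0.0005,"ty":-0.0005,"tz":0.01,"ax":0,"ay":0.15,"az":0,"jaw":255},{"tx":0,"ty":0,"tz":0.01,"ax":0,"ay":0,"az":0,"jaw":255},{"tx":0,"ty":0,"tz":0.01,"ax":0,"ay":0,"az":0,"jaw":255},{"tx":0,"ty":0,"tz":0,"ax":0,"ay":0,"az":0,"jaw":255}]'

```text
time: 10.9
tool_pos: [0.5545, -0.248, 0.0839]
tool_rot: [0.002, 0.503, 0.864, 0.001]
contact_force: [-0.4, -0.1, -0.1]
gripper_width: 0.631
```

```bash
python3 st.py .5535 -.2467 .05;  python3 - <<'E'
from plant import manip
from h import *
g=manip.grab_frame("wrist");cv2.imwrite("pics/w17.png",cv2.resize(g["color"][130:310,165:345,::-1],None,fx=3,fy=3))
E
```

```text
10.9 [ 0.55454012 -0.24795302  0.08389725] 53.64676209510919 [-0.4 -0.1 -0.1] (array([ 0.0017, -0.0004,  0.0339]), array([0.15, 0.14, 0.  ]))
```

View pics/w17.png

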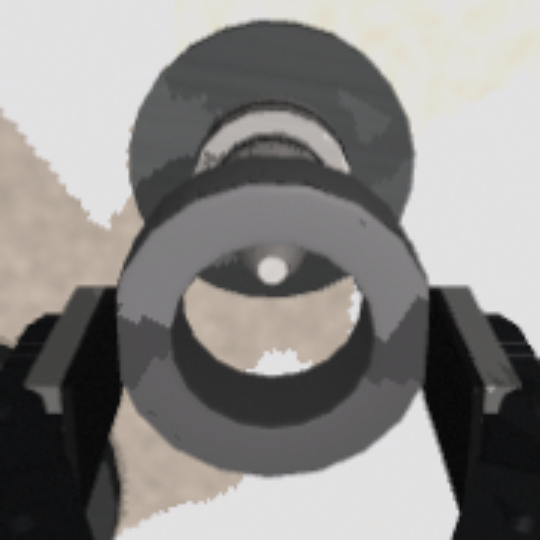

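The nose tip shows inside the bore, in the same column as the bore centre. I'll continue down.

move_arm --rows '[{"tx":0.0015,"ty":-0.0005,"tz":0.007,"ax":0.1,"ay":0.1,"az":0,"jaw":255},{"tx":0,"ty":0,"tz":0.008,"ax":0,"ay":0,"az":0,"jaw":255},{"tx":0,"ty":0,"tz":0.008,"ax":0,"ay":0,"az":0,"jaw":255},{"tx":0,"ty":0,"tz":0,"ax":0,"ay":0,"az":0,"jaw":255}]'

```text
time: 11.35
tool_pos: [0.5542, -0.2472, 0.0604]
tool_rot: [0.002, 0.503, 0.864, 0.0]
contact_force: [-0.2, -0.5, -1.1]
gripper_width: 0.635
```

```bash
python3 st.py .5535 -.2467 .045;  python3 - <<'E'
from plant import manip
from h import *
g=manip.grab_frame("wrist");cv2.imwrite("pics/w18.png",cv2.resize(g["color"][130:310,165:345,::-1],None,fx=3,fy=3))
E
```

```text
11.35 [ 0.55421439 -0.24721771  0.06035557] 53.98834326618362 [-0.2 -0.5 -1.1] (array([ 0.0008, -0.0004,  0.0154]), array([0.11, 0.14, 0.  ]))
```

View pics/w18.png

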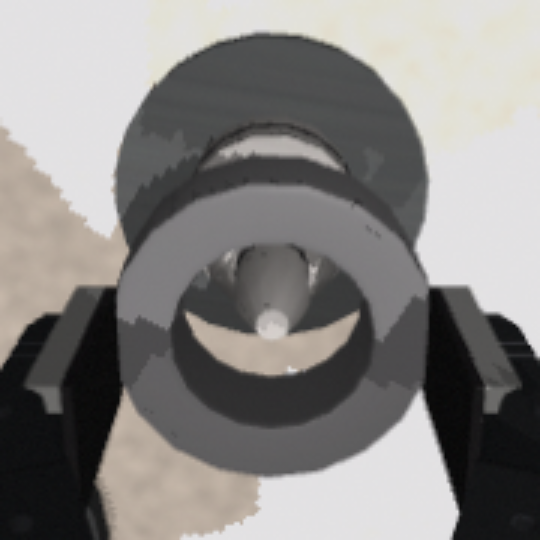

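move_arm --rows '[{"tx":0.001,"ty":-0.0005,"tz":0.005,"ax":0.1,"ay":0.1,"az":0,"jaw":255},{"tx":0,"ty":0,"tz":0.006,"ax":0,"ay":0,"az":0,"jaw":255},{"tx":0,"ty":0,"tz":0.005,"ax":0,"ay":0,"az":0,"jaw":255},{"tx":0,"ty":0,"tz":0,"ax":0,"ay":0,"az":0,"jaw":255}]'

```text
time: 11.8
tool_pos: [0.5542, -0.2471, 0.0444]
tool_rot: [0.001, 0.503, 0.864, -0.0]
contact_force: [-0.1, 0.5, -0.7]
gripper_width: 0.632
```

```bash
python3 st.py .5535 -.2467 .03;  python3 - <<'E'
from plant import manip
from h import *
g=manip.grab_frame("wrist");cv2.imwrite("pics/w19.png",cv2.resize(g["color"][130:310,165:345,::-1],None,fx=3,fy=3))
E
```

```text
11.8 [ 0.55415456 -0.24708908  0.04443738] 53.71058995881228 [-0.1  0.5 -0.7] (array([ 0.0007, -0.0004,  0.0144]), array([0.07, 0.16, 0.  ]))
```

View pics/w19.png

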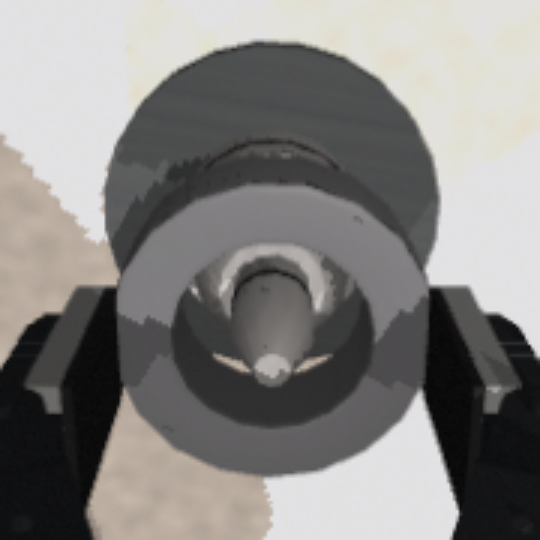

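move_arm --rows '[{"tx":0.001,"ty":-0.0005,"tz":0.003,"ax":0.1,"ay":0.2,"az":0,"jaw":255},{"tx":0,"ty":0,"tz":0.003,"ax":0,"ay":0,"az":0,"jaw":255},{"tx":0,"ty":0,"tz":0.002,"ax":0,"ay":0,"az":0,"jaw":255}]'

```text
time: 12.15
tool_pos: [0.554, -0.2469, 0.0372]
tool_rot: [0.001, 0.503, 0.864, -0.0]
contact_force: [0.5, 0.3, -1.0]
gripper_width: 0.634
```

```bash
python3 st.py .5535 -.2467 .02
```

```text
12.15 [ 0.55403923 -0.246942    0.03716143] 53.900497808733405 [ 0.5  0.3 -1. ] (array([ 0.0005, -0.0004,  0.0172]), array([0.03, 0.05, 0.  ]))
```

move_arm --rows '[{"tx":0.0005,"ty":-0.0005,"tz":0.003,"ax":0,"ay":0,"az":0,"jaw":255},{"tx":0,"ty":0,"tz":0.003,"ax":0,"ay":0,"az":0,"jaw":255},{"tx":0,"ty":0,"tz":0.002,"ax":0,"ay":0,"az":0,"jaw":255}]'

```text
time: 12.45
tool_pos: [0.5533, -0.2468, 0.0285]
tool_rot: [0.001, 0.503, 0.864, -0.0]
contact_force: [-0.3, 0.6, -0.8]
gripper_width: 0.633
```

```bash
python3 st.py .5535 -.2467 .02;  python3 - <<'E'
from plant import manip
from h import *
g=manip.grab_frame("wrist");cv2.imwrite("pics/w20.png",cv2.resize(g["color"][130:310,165:345,::-1],None,fx=3,fy=3))
E
```

```text
12.45 [ 0.55334119 -0.24675471  0.02851611] 53.82558302102723 [-0.3  0.6 -0.8] (array([-0.    ,  0.0002,  0.0085]), array([0.03, 0.06, 0.  ]))
```

View pics/w20.png

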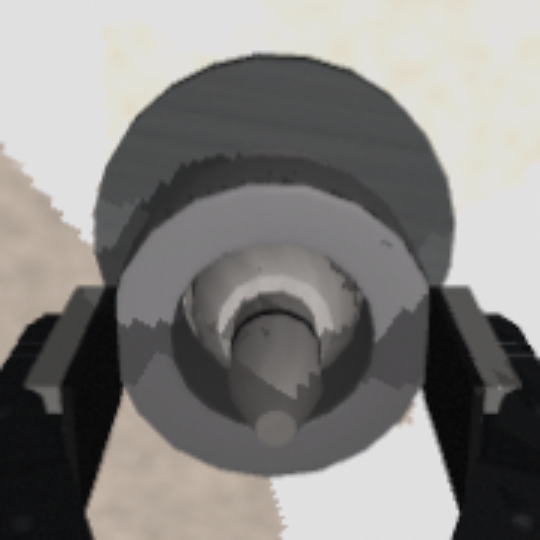

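move_arm --rows '[{"tx":0,"ty":0,"tz":0.002,"ax":0,"ay":0,"az":0,"jaw":255},{"tx":0,"ty":0,"tz":0.002,"ax":0,"ay":0,"az":0,"jaw":255},{"tx":0,"ty":0,"tz":0.002,"ax":0,"ay":0,"az":0,"jaw":255}]'

```text
time: 12.8
tool_pos: [0.5534, -0.2468, 0.022]
tool_rot: [0.001, 0.503, 0.864, -0.0]
contact_force: [0.6, -0.0, -0.5]
gripper_width: 0.632
```

```bash
python3 st.py .5535 -.2467 .02
```

```text
12.8 [ 0.55335574 -0.24681228  0.02198109] 53.74940391016097 [ 0.6 -0.  -0.5] (array([0.    , 0.0002, 0.002 ]), array([0.03, 0.06, 0.  ]))
```

move_arm --rows '[{"tx":0,"ty":0,"tz":0.001,"ax":0,"ay":0,"az":0,"jaw":255},{"tx":0,"ty":0,"tz":0.001,"ax":0,"ay":0,"az":0,"jaw":255}]'

```text
time: 13.0
tool_pos: [0.5533, -0.2468, 0.0197]
tool_rot: [0.0, 0.503, 0.864, -0.0]
contact_force: [-1.3, 0.2, 6.2]
gripper_width: 0.639
```

```bash
python3 st.py .5535 -.2467 .02
```

```text
13.0 [ 0.55327999 -0.24675379  0.0196556 ] 54.318661256999626 [-1.3  0.2  6.2] (array([-0.0001,  0.0002, -0.0003]), array([0.02, 0.05, 0.  ]))
```

The force reads 6 N at TCP z = 0.0197, as predicted for the shoulder, so the ring is seated. I'll release.

move_arm --rows '[{"tx":0,"ty":0,"tz":0,"ax":0,"ay":0,"az":0,"jaw":0},{"tx":0,"ty":0,"tz":0,"ax":0,"ay":0,"az":0,"jaw":0},{"tx":0,"ty":0,"tz":0,"ax":0,"ay":0,"az":0,"jaw":0}]'

```text
time: 13.3
tool_pos: [0.5536, -0.2469, 0.02]
tool_rot: [0.001, 0.503, 0.864, -0.0]
contact_force: [0.4, 0.2, 0.4]
gripper_width: 1.001
```

```bash
python3 st.py .5535 -.2467 .02;  python3 - <<'E'
from plant import manip
from h import *
g=manip.grab_frame("wrist");cv2.imwrite("pics/w21.png",cv2.resize(g["color"][130:310,140:370,::-1],None,fx=3,fy=3))
E
```

```text
13.3 [ 0.55362027 -0.24692776  0.02001092] 85.04861266568619 [0.4 0.2 0.4] (array([0.0003, 0.    , 0.    ]), array([0.05, 0.08, 0.  ]))
```

View pics/w21.png

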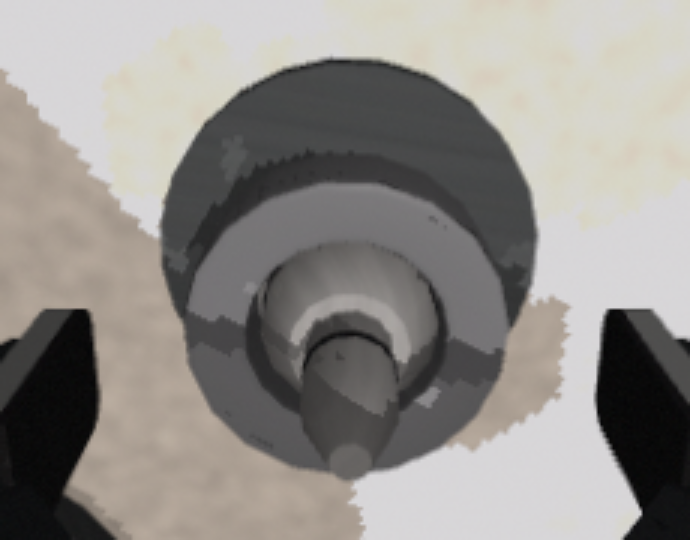

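The gripper has released, and the ring sits concentric with the gauge. I'll raise the arm straight up.

move_arm --rows '[{"tx":0,"ty":0,"tz":-0.01,"ax":0,"ay":0,"az":0,"jaw":0},{"tx":0,"ty":0,"tz":-0.02,"ax":0,"ay":0,"az":0,"jaw":0},{"tx":0,"ty":0,"tz":-0.02,"ax":0,"ay":0,"az":0,"jaw":0},{"tx":0,"ty":0,"tz":-0.03,"ax":0,"ay":0,"az":0,"jaw":0},{"tx":0,"ty":0,"tz":-0.03,"ax":0,"ay":0,"az":0,"jaw":0},{"tx":-0.03,"ty":0,"tz":-0.03,"ax":0,"ay":0,"az":0,"jaw":0},{"tx":-0.03,"ty":0,"tz":-0.02,"ax":0,"ay":0,"az":0,"jaw":0},{"tx":0,"ty":0,"tz":0,"ax":0,"ay":0,"az":0,"jaw":0},{"tx":0,"ty":0,"tz":0,"ax":0,"ay":0,"az":0,"jaw":0}]'

```text
time: 14.25
tool_pos: [0.5833, -0.2994, 0.1914]
tool_rot: [0.002, 0.502, 0.865, -0.0]
contact_force: [-0.3, 0.2, -0.7]
gripper_width: 1.001
```

```bash
python3 st.py .5535 -.2467 .02;  python3 - <<'E'
from plant import manip
from h import *
g=manip.grab_frame("wrist");f=manip.grab_frame("scene")
u,v=proj(g,[[.5533,-.2462,.05]])[0].round().astype(int);print(u,v)
a=cv2.resize(g["color"][max(0,v-50):v+50,u-50:u+50,::-1],(390,390),interpolation=cv2.INTER_CUBIC)
b=cv2.resize(f["color"][115:195,140:220,::-1],(390,390),interpolation=cv2.INTER_CUBIC)
cv2.imwrite("pics/w22.png",np.hstack([a,b]))
for z in(.05,.03): ell(g,u,v,46,z)
# ring top: lighter grey annulus
im=cv2.cvtColor(g["color"],cv2.COLOR_RGB2GRAY);r=46;k=8
t=cv2.resize(im[v-r:v+r,u-r:u+r],None,fx=k,fy=k,interpolation=cv2.INTER_CUBIC)
m=((t>85)&(t<170)).astype(np.uint8)*255
m=cv2.morphologyEx(m,cv2.MORPH_OPEN,np.ones((17,17)))
cs,_=cv2.findContours(m,cv2.RETR_EXTERNAL,cv2.CHAIN_APPROX_NONE)
q=max(cs,key=cv2.contourArea);q=cv2.convexHull(q).reshape(-1,2);q2=(q+.5)/k-.5+[u-r,v-r]
print(cv2.fitEllipse((cast(g,q2,.05)[:,:2]*1000).astype(np.float32)))
f2=f["color"];cv2.imwrite("pics/s22.png",f2[:,:,::-1])
E
```

```text
14.25 [ 0.58327186 -0.29941808  0.19141329] 85.11136884869899 [-0.3  0.2 -0.7] (array([0.0611, 0.    , 0.1712]), array([0.08, 0.17, 0.  ]))
256 114
outer 157.0 z 0.05 [ 552.7 -245.5] [73.2 73.9] px [255.2 112.3]
hole 157.0 z 0.05 [ 553.5 -246.5] [19.  20.2] px [257.5 110.8]
outer 157.0 z 0.03 [ 553.  -245.9] [78.  78.7] px [255.2 112.3]
hole 157.0 z 0.03 [ 553.9 -247. ] [20.3 21.5] px [257.5 110.8]
((549.0526733398438, -244.1261444091797), (58.37721633911133, 67.4210205078125), 62.32964324951172)
```

View pics/w22.png

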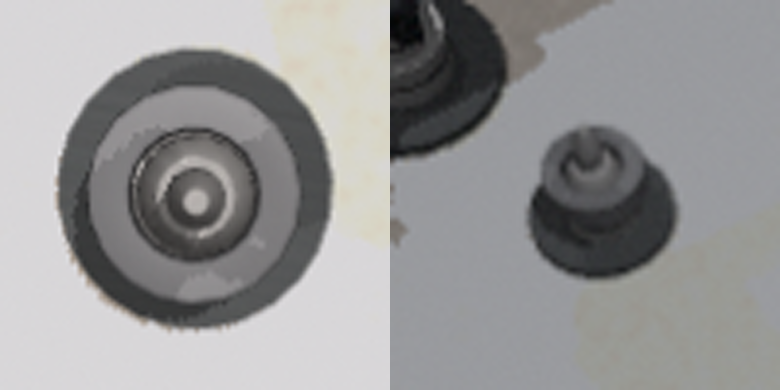

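View pics/s22.png

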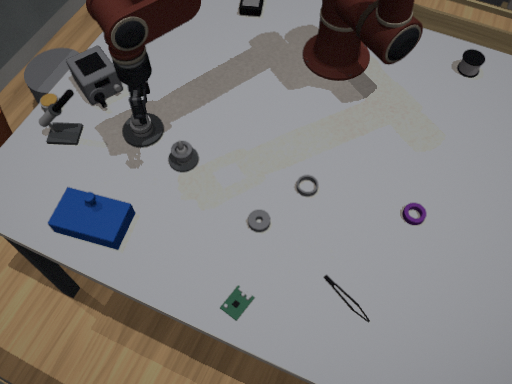

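The wrist crop shows the ring as a level annulus concentric with the gauge nose. The scene view shows it on the small gauge, with the other two rings unmoved at (259,220) and (307,185) and purple at (414,213). The hand is clear, so I'll hand in.

```bash
python3 -c "
from plant import manip
print(manip.job_done())"
```

```text
the job is handed in; nothing more can be done
None
```

I slid the middle-bore bushing down over the correct gauge (84 mm base) until it rested on the 30 mm shoulder. I then let go, backed the arm off, and handed the job in at about 14.3 s. No verdict is reported.

**Grasp:** My first grasp closed just above the ring without moving it. The fingertips turned out to sit about 19 mm further back from the reported TCP than I had read the description. The second, lower grasp held.

**Last checks that agreed:**
- **Seating:** contact was 6 N at TCP z = 0.0197, which puts the ring's underside at about 30 mm.
- **Fit:** in the final pictures the ring looks level and concentric with the gauge nose.
- **Bystanders:** the small, large and purple rings are at the same scene-view pixels as at the start.
- **Hand:** it is clear of everything.

**Check that failed:** my final automatic ellipse fit of the ring's top face gave 58 × 67 mm, about 5 mm off the gauge axis. The mask probably took in nearby grey areas, so I judged the centring from the picture instead.

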